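# Set and clamp the strip cutter's length stop

### The job

Set the strip cutter to the red size: slide its length stop along its slots until the blue upright plate stands in line with the red clip on the rule (not the yellow one), then turn the black wing knob clockwise until it is tight, so that the stop stays there. Leave the knife and the other things on the bench where they are.

Things in the scene. Friction and masses are not known exactly. Their poses are not given: they have to be found in the camera images.
- cutter: Strip cutter (fixed): white board 260 x 460 mm, deck 35 mm above the bench. Origin: centre of its underside; x points away from the robot side, y along the board to the left (the way the stop slides). Lever knife parked down in the plane y = +150 mm, top 110 mm above the bench, handle 95 mm past the front edge. Rule on the deck at x = -105 mm. The stop slides between 6 mm guide strips.
- stop: Length stop, 0.5 kg. Blue upright plate 160 mm (x) x 8 mm (y), top 62 mm above deck (97 above bench), on a 5 mm aluminium foot, 110 mm wide, reaching 196 mm to -y with two slots for the knob's stud and a keeper bolt. Slides by some 5 N along cutter y (-28 to +80 mm) while the knob is loose, 1 mm side play, cannot be lifted off. Origin: on the deck under the plate's middle; axes as cutter's.
- red_clip: Red size clip straddling the rule (stays put), 30 mm along x, 8 mm along y (as the stop's plate), 20 mm high above the deck. Origin: on the deck, at its middle; axes as the cutter's. Stop set to red: plate and clip in line, their origins at the same cutter y. The clip stays 10 mm clear of the plate's front end.
- yellow_clip: Yellow size clip on the same rule, same shape: marks another size, not this job's. Red and yellow may stand either way round, one on each side of where the stop starts.
- wing_knob (a joint): Black wing knob on the clamp stud (cutter x = -30, y = -100 mm), rad: starts loose at 0 to 0.25, grows clockwise seen from above to a firm end at 1.5 (tight). From about 0.5 on it presses its washer on the stop's foot. Stays where left; turning takes 0.25 N m loose, 0.35 at the end, then it holds the stop against a 25 N push.
- wing_knob_grip (a point): On the knob's axis at mid-wing, 77 mm above the bench, turning with the knob. The wing is a bar 50 mm long (this point's y), 13 mm thick (its x), 59 to 86 mm above the bench, on a hub of 16 to 24 mm diameter.
- biscuit: Bystander: square layered biscuit 52 x 52 mm, 34 mm high, lying on the cutter's deck left of the knife; origin: centre of its underside
- biscuit_b: Bystander: another such biscuit, lying on the bench to the right of the cutter; origin: centre of its underside
- scraper: Bystander: bench scraper lying flat, steel blade with white handle, 110 x 115 mm, 22 mm high; on the bench to the left; origin: on the bench at the blade's middle
- dredger: Bystander: aluminium flour dredger, 70 mm diameter, 101 mm high, standing on the bench to the left; origin: centre of its underside
- brush: Bystander: pastry brush lying on the bench to the right; origin: under its middle
- bowl: Bystander: steel mixing bowl, 170 mm across, 75 mm high, standing on the bench to the left; origin: centre of its underside
- ring_cutter: Bystander: steel pastry ring, 76 mm across, 34 mm high, in front of the cutter to the right; origin: centre of its underside
- knife_arm (a joint): The parked lever knife's hinge, rad: 0 = down in its slot (as it starts), grows as the handle is lifted. Not to be moved.

How it is judged:
On the way, in this order (a step that is already met when the one before it is completed fails the run):
1. with the knob still loose, the stop's plate is brought in line with the red clip (y of stop in the frame of red_clip between -0.005 and 0.005 m and value of joint wing_knob below 0.5 rad), for 0.3 s.
2. the wing knob is turned clockwise to tight, the stop still in line with the red clip (y of stop in the frame of red_clip between -0.005 and 0.005 m and value of joint wing_knob above 1.2 rad), for 0.2 s.
At the end, for the whole second after the job is handed in: The stop's plate stands within 5 mm of the red clip's line, flat on the deck, square to the board (0.06 rad) and at rest, and the wing knob is turned to at least 1.2 rad of its 1.5 (all of step 2 and linear speed of stop below 0.01 m/s and angle between stop's own z axis and vertical below 0.05 rad and angle between the y axis of stop and the y axis of cutter, either way round below 0.06 rad); the robot touches nothing.
It fails at once if a bystander is moved more than 30 mm (distance of any of biscuit, biscuit_b, scraper, dredger, brush, bowl, ring_cutter from where it was at the start of the episode above 0.03 m).
It fails at once if the knife is lifted (value of joint knife_arm above 0.15 rad).
It also fails if it takes over 48 s, if anything falls off the work surface, if the arm or the gripper's body presses on something with over 40 N, if the wrist force passes 120 N, or if a joint passes its speed limit or range.

### The arm

A 6-joint arm with a two-finger parallel gripper is mounted at the origin on the work surface. World frame = base frame: x ahead of the robot, y to its left, z up, the work surface at z = 0. Lengths are in m, angles in rad, forces in N, time in s.
With the tool pointing down it reaches from about 0.3 to 0.875 m from the base axis. Payload 6.4 kg.
Tool frame: the origin (TCP) lies at the very end of the fingers, on their centre line; the grasp point (between the pads) lies 19 mm behind it; z points along the fingers, y is the line along which they close (so a half turn about z gives the same grasp; the last joint's range is limited). The gripper opens to 85 mm and grips with 20 to 120 N. Pads are 22 mm wide; open, the fingers measure 114 mm over their backs; the gripper's body (76 mm by 85 mm) begins 54 mm behind the grasp point. The pads swing forward as they close: fully open they stand 13 mm farther back than shut.
Start: joints at [0.97, 0.181, 1.607, -0, 1.354, -0.206], TCP at [0.221, 0.531, 0.231] pointing down, gripper open.
Joint ranges: [-2.99, 2.99], [-0.89, 2.07], [0.3, 2.58], [-1.14, 4.28], [0, 2.63], [-3.12, 3.12]. Speed limits (rad/s): [2.57, 2.57, 3.01, 3.14, 3.14, 3.14].

### API

Orientations are given as a unit quaternion [w, x, y, z].
In Python, from bench import ctrl gives the robot as it stands.
- The arm moves only by the shell command python3 jog.py 'ROWS'. ROWS is a JSON list of rows, 1 to 10 of them, each of 7 numbers: dx, dy, dz in m, then a rotation vector rx, ry, rz in rad, then the opening from 0.0 (shut) to 1.0 (fully open); each row is the pose to reach, as a shift and turn from the pose commanded when the command began, along the tool's axes at that moment; what a row does not reach only later rows make up. A row lasts 1/8 s, in which the tool goes at most 0.0625 m and 0.188 rad, less where a joint would pass 70% of its speed; a pose out of reach is approached as far as the arm can. The fingers move at their own pace and stop on an object; the grip force is fixed at half the most. Time passes only in rows, so rows that do not move let the fingers close. It prints the time, the measured TCP pose, the force, the opening and the grip force at its end.
- ctrl.get_obs(): the state, without advancing time (a new reading comes with each control period).
- ctrl.camera(name): name is "scene" or "top"; returns the picture (400x640x3 uint8, blue, green, red); there is no depth.
- ctrl.camera_params(name): a dict with "fovy" (degrees; the focal length in pixels is half the picture's height over the tangent of half this angle, whatever the lens; pixels are square), "cx", "cy" (the principal point, pixels), "view" (4x4, takes a point from world to camera coordinates). Camera axes: x right, y up, looking along -z (the intrinsics and any distortion apply to the point x, -y, -z); pixel columns grow to the right and rows downward; lengths in m; the calibration is good to about 2 mm. A picture is of the moment at which its call begins. camera_params takes no time and is no camera call.
- ctrl.hand_in(): hands the job in; it is judged then, once.
The state is a dict: "time_s": time; "q": joint angles; "dq": joint speeds; "joint_efforts": joint torques, N m; "eef_pos": TCP position; "eef_rot": TCP orientation; "wrist_force": force on the tool from outside, world axes, zero at the start; "torque": the same for the moment, N m; "opening": opening from 0.0 (shut) to 1.0 (fully open); "grasp_force": force on a finger pad.
Only numpy, scipy, OpenCV 4.12 (cv2) and the standard library are available. Lean on these libraries where they do the work, as an engineer would, in place of code of your own. Each camera call takes 0.05 s, during which the arm holds its last target. There are 200 camera calls.

## Working session

There is one attempt and no reset: what is moved stays moved. The work goes in short steps, Python scripts to look and compute and a shell command to move; the robot and the scene stay as the last step left them, time stands still between calls to the robot, and variables do not carry over. Pictures are saved under pics/ and viewed, at most 10 in all, crops included, and the job is handed in when it is done.

```bash
ls; mkdir -p pics
python3 - <<'E'
from bench import ctrl
import cv2
for n in("scene","top"):
    cv2.imwrite(f"pics/{n}0.png",ctrl.camera(n)); p=ctrl.camera_params(n); print(n,p)
o=ctrl.get_obs(); print(o["time_s"],o["eef_pos"],o["eef_rot"],o["opening"])
E
```

```text
bench.py
jog.py
pics
scene {'fovy': 52.48778431796559, 'cx': 322.7276804820088, 'cy': 198.59561584010126, 'view': array([[ 0.21414298,  0.97679887,  0.00259847, -0.0874744 ],
       [-0.50235675,  0.10784915,  0.85790807,  0.14704412],
       [ 0.83772339, -0.18502035,  0.51379665, -1.53317259],
       [ 0.        ,  0.        ,  0.        ,  1.        ]])}
top {'fovy': 44.086989279141264, 'cx': 321.186908080143, 'cy': 197.64196862244478, 'view': array([[ 0.0287707 , -0.99945333,  0.01628759, -0.0187869 ],
       [ 0.99121   ,  0.03063081,  0.12870309, -0.47023474],
       [-0.12913163,  0.01244154,  0.99154941, -1.31674824],
       [ 0.        ,  0.        ,  0.        ,  1.        ]])}
0.1 [0.22084983 0.53034321 0.23043577] [-3.28142695e-04  1.96104166e-01  9.80582722e-01 -7.57878961e-04] 1.0001535495496812
```

View pics/scene0.png

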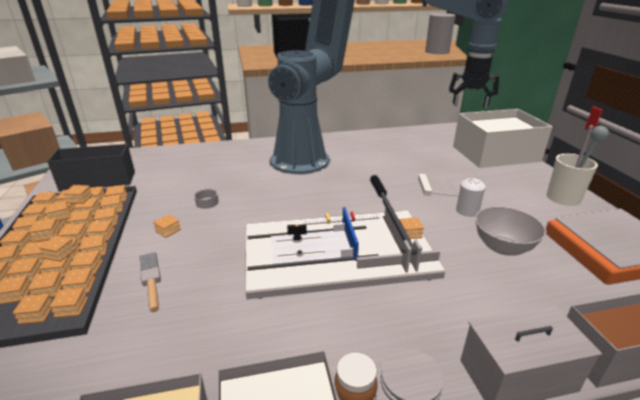

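View pics/top0.png

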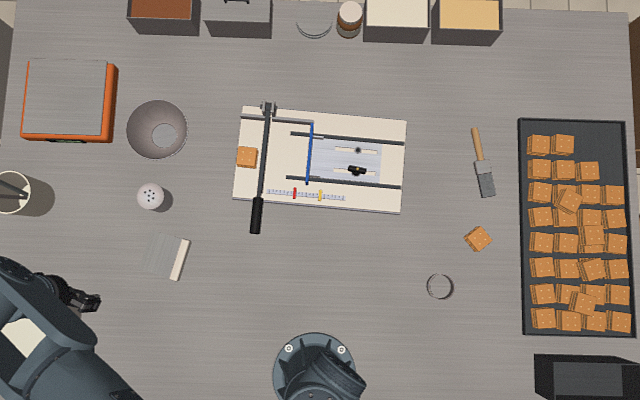

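Run:
```python
import cv2
a=cv2.imread("pics/top0.png")[98:238,228:412]; cv2.imwrite("pics/topc.png",cv2.resize(a,None,fx=4,fy=4,interpolation=cv2.INTER_CUBIC))
a=cv2.imread("pics/scene0.png")[170:295,240:445]; cv2.imwrite("pics/scc.png",cv2.resize(a,None,fx=3.9,fy=3.9,interpolation=cv2.INTER_CUBIC))
```

```text
(no output)
```

View pics/topc.png

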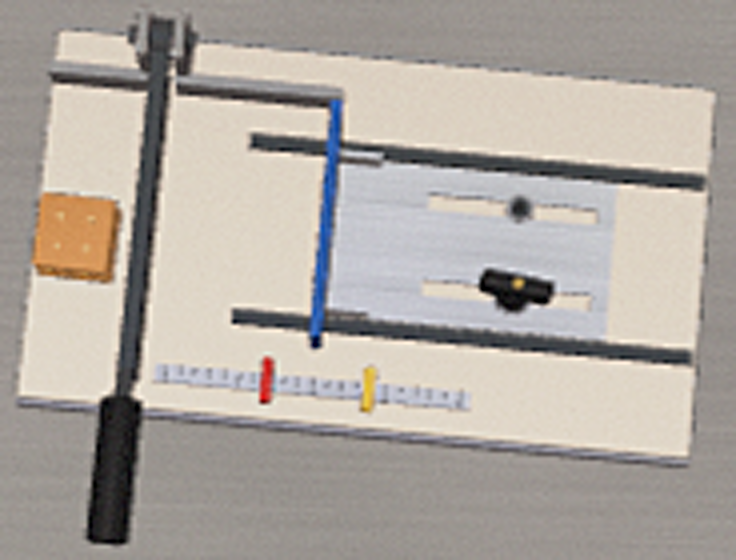

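View pics/scc.png

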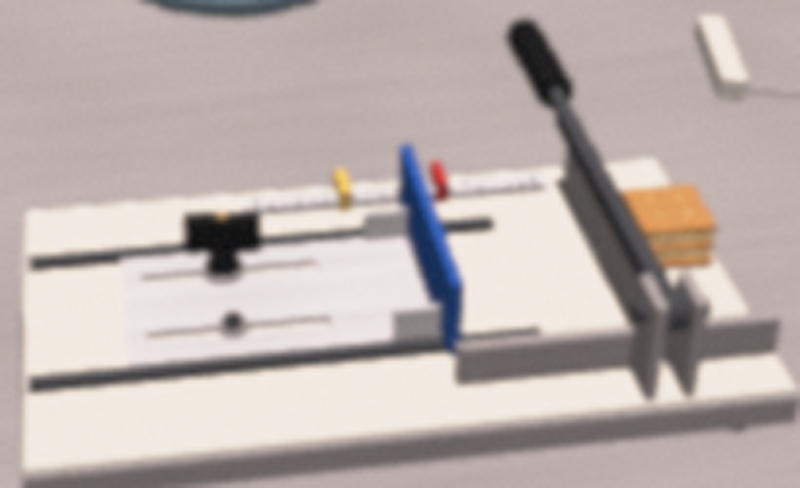

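```bash
cat > h.py <<'E'
import numpy as np
from scipy.optimize import least_squares
from bench import ctrl
def proj(n,P,k=0):
    p=ctrl.camera_params(n); f=200/np.tan(np.radians(p["fovy"]/2))
    c=np.c_[P,np.ones(len(P))]@p["view"].T
    u=np.c_[c[:,0]/-c[:,2],-c[:,1]/-c[:,2]]; u=u*(1+k*(u**2).sum(1,keepdims=True))
    return u*f+[p["cx"],p["cy"]]
def tri(a,b,k=(0,0)): # top px, scene px
    r=least_squares(lambda X:np.r_[proj("top",X[None],k[0])[0]-a,proj("scene",X[None],k[1])[0]-b],[.5,0,.05]); return r.x,np.abs(r.fun).max()
def world(v,L): 
    c,s=np.cos(v[2]),np.sin(v[2]); return np.c_[v[0]+c*L[:,0]-s*L[:,1],v[1]+s*L[:,0]+c*L[:,1],L[:,2]]
E
cat > fit.py <<'E'
from h import *
T=np.array([[57,30],[713,90],[688,458],[18,402],[517,284],[336,100],[316,345],[267,380],[369,389]])/4+[228,98]
S=np.array([[797,388],[22,470],[28,210],[655,158],[222,215],[459,283],[406,146],[440,166],[343,173]])/3.9+[240,170]
def L(v): return np.array([[.13,.23,.035],[.13,-.23,.035],[-.13,-.23,.035],[-.13,.23,.035],[-.03,-.1,.086],[.08,v[3],.097],[-.08,v[3],.097],[-.105,v[4],.055],[-.105,v[5],.055]])
for free in (0,1):
    g=lambda v:np.r_[(proj("top",world(v,L(v)),v[6]*free)-T).ravel(),(proj("scene",world(v,L(v)),v[7]*free)-S).ravel()]
    r=least_squares(g,[.5,0,-.08,0,.04,-.04,0,0],loss="soft_l1"); v=r.x
    print(v.round(4)); print(g(v).reshape(2,-1,2).round(1).tolist())
    print("world knob,plate ends,red",world(v,L(v))[4:8].round(4).tolist())
    for n,a,b in zip("c0 c1 c2 c3 knob pb pf red yel".split(),T,S): 
        x,e=tri(a,b,v[6:8]*free); print(n,x.round(4),round(e,1))
E
python3 fit.py
```

```text
[ 0.5796  0.0013 -0.0588  0.0296  0.0606 -0.0084  0.      0.    ]
[[[-0.4, -0.6], [0.3, -0.7], [0.3, -0.1], [-1.1, -1.2], [-0.1, -0.5], [-0.0, -0.4], [-0.5, -2.1], [-0.5, -0.2], [-0.3, -0.2]], [[0.2, -1.8], [0.0, -1.6], [-1.1, -1.1], [-0.4, -1.5], [-0.3, -1.5], [-0.3, -1.0], [-0.6, -2.1], [-0.5, 0.1], [-0.3, 0.4]]]
world knob,plate ends,red [[0.5437, -0.0968, 0.086], [0.6612, 0.0262, 0.097], [0.5015, 0.0356, 0.097], [0.4783, 0.0679, 0.055]]
c0 [0.7232 0.2232 0.0297] 0.2
c1 [ 0.6952 -0.2363  0.0299] 0.1
c2 [ 0.4364 -0.2192  0.0312] 0.4
c3 [0.4618 0.2386 0.0284] 0.8
knob [ 0.5434 -0.0967  0.0814] 0.2
pb [0.661  0.0266 0.094 ] 0.2
pf [0.4978 0.0361 0.0881] 0.8
red [0.4781 0.068  0.0551] 0.5
yel [ 0.4738 -0.0009  0.056 ] 0.3
[ 0.5798  0.0012 -0.0585  0.0297  0.0607 -0.0082 -0.1361  0.0547]
[[[0.3, 0.1], [-0.3, -0.3], [0.1, -0.3], [-0.6, -1.2], [-0.1, -0.6], [0.0, -0.3], [-0.5, -2.2], [-0.4, -0.3], [-0.3, -0.3]], [[1.0, -1.3], [-0.4, -1.0], [-1.3, -1.0], [-0.2, -1.5], [-0.3, -1.4], [-0.2, -0.8], [-0.6, -2.0], [-0.5, 0.2], [-0.3, 0.4]]]
world knob,plate ends,red [[0.544, -0.0969, 0.086], [0.6614, 0.0262, 0.097], [0.5017, 0.0355, 0.097], [0.4786, 0.0679, 0.055]]
c0 [0.7236 0.2225 0.0319] 0.7
c1 [ 0.6963 -0.2362  0.0323] 0.4
c2 [ 0.4364 -0.2194  0.0314] 0.7
c3 [0.4615 0.239  0.0284] 0.5
knob [ 0.5435 -0.0967  0.0815] 0.3
pb [0.6615 0.0265 0.0945] 0.1
pf [0.4978 0.0361 0.0881] 0.8
red [0.4781 0.068  0.0551] 0.5
yel [ 0.4738 -0.0009  0.056 ] 0.3
```

```bash
cat > go.py <<'E'
import sys
from h import *
from scipy.spatial.transform import Rotation as R
def go(p,yaw): # tool y at yaw, z down
    o=ctrl.get_obs(); q=o["eef_rot"]; A=R.from_quat(np.r_[q[1:],q[0]])
    y=np.array([np.cos(yaw),np.sin(yaw),0]); z=np.array([0,0,-1.]); B=R.from_matrix(np.c_[np.cross(y,z),y,z])
    print("shift",A.inv().apply(np.array(p)-o["eef_pos"]).round(4),"rot",(A.inv()*B).as_rotvec().round(4),"t",round(o["time_s"],2))
a=list(map(float,sys.argv[1:])); go(a[:3],a[3])
E
python3 go.py .5813 .0309 .17 1.512
```

```text
shift [-0.5248 -0.3223  0.0608] rot [-0.0015 -0.0006 -0.336 ] t 0.1
```

```bash
R='[-0.525,-0.322,0.061,0,0,-0.336,1]'; python3 jog.py '[[-0.525,-0.322,0.061,0,0,-0.336,1],[-0.525,-0.322,0.061,0,0,-0.336,1],[-0.525,-0.322,0.061,0,0,-0.336,1],[-0.525,-0.322,0.061,0,0,-0.336,1],[-0.525,-0.322,0.061,0,0,-0.336,1],[-0.525,-0.322,0.061,0,0,-0.336,1],[-0.525,-0.322,0.061,0,0,-0.336,1],[-0.525,-0.322,0.061,0,0,-0.336,1],[-0.525,-0.322,0.061,0,0,-0.336,1],[-0.525,-0.322,0.061,0,0,-0.336,1]]'; python3 go.py .5813 .0309 .17 1.512;python3 go.py .5813 .0309 .066 1.512
```

```text
time_s: 1.35
eef_pos: [0.5826, 0.0298, 0.1697]
eef_rot: [-0.0, 0.03, 1.0, 0.0]
wrist_force: [0.8, 0.6, -0.3]
opening: 0.998
grasp_force: 0.0
shift [ 0.0014  0.0011 -0.0003] rot [ 0.0002 -0.0005 -0.0004] t 1.35
shift [0.0013 0.001  0.1037] rot [ 0.0002 -0.0005 -0.0004] t 1.35
```

```bash
python3 jog.py '[[0,0.001,0.05,0,0,0,1],[0,0.001,0.08,0,0,0,1],[0,0.001,0.11,0,0,0,1],[0,0.001,0.11,0,0,0,1],[0,0.001,0.11,0,0,0,0.05],[0,0.001,0.11,0,0,0,0],[0,0.001,0.11,0,0,0,0],[0,0.001,0.11,0,0,0,0],[0,0.001,0.11,0,0,0,0],[0,0.001,0.11,0,0,0,0]]'
python3 - <<'E'
from h import *
import cv2
o=ctrl.get_obs();print(o["eef_pos"],o["wrist_force"],o["opening"])
cv2.imwrite("pics/s1.png",cv2.resize(ctrl.camera("scene")[170:295,240:445],None,fx=3.9,fy=3.9,interpolation=cv2.INTER_CUBIC))
E
```

```text
time_s: 2.6
eef_pos: [0.5825, 0.0322, 0.0611]
eef_rot: [0.001, 0.029, 1.0, -0.0]
wrist_force: [-1.0, -1.8, 5.6]
opening: 0.081
grasp_force: 59.8
[0.5825142  0.03223916 0.06112623] [-1.00308853 -1.81342019  5.64235393] 0.08072600415964501
```

View pics/s1.png

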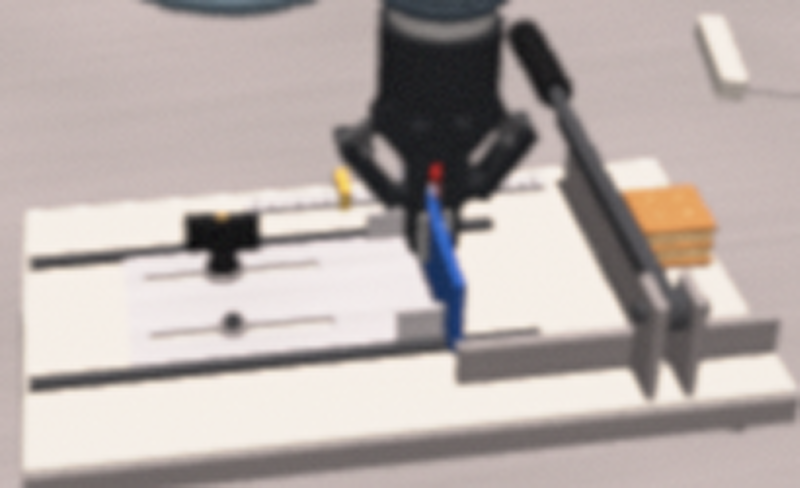

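The fingers grip the plate (blue, about (445,260)), with the red clip visible just past it at (437,170). Now I slide it towards +y.

```bash
python3 jog.py '[[0,0.006,0,0,0,0,0],[0,0.012,0,0,0,0,0],[0,0.018,0,0,0,0,0],[0,0.024,0,0,0,0,0],[0,0.0295,0,0,0,0,0],[0,0.0295,0,0,0,0,0],[0,0.0295,0,0,0,0,0]]'; python3 jog.py '[[0,0,0,0,0,0,1],[0,0,0,0,0,0,1],[0,0,0,0,0,0,1],[0,0,0,0,0,0,1],[0,0,-0.04,0,0,0,1],[0,0,-0.08,0,0,0,1],[0,0,-0.11,0,0,0,1]]'; python3 go.py .5437 -.0968 .16 -.15
```

```text
time_s: 3.52
eef_pos: [0.5846, 0.0615, 0.0611]
eef_rot: [0.001, 0.029, 1.0, -0.0]
wrist_force: [-0.2, -2.7, 5.7]
opening: 0.087
grasp_force: 59.7
time_s: 4.4
eef_pos: [0.5842, 0.0621, 0.1722]
eef_rot: [0.001, 0.029, 1.0, -0.0]
wrist_force: [0.0, -0.7, 0.1]
opening: 1.003
grasp_force: 0.0
shift [ 0.0311 -0.161   0.0121] rot [1.3000e-03 1.2000e-03 1.6621e+00] t 4.4
```

```bash
python3 jog.py '[[0.01,-0.05,0,0,0,0.18,1],[0.02,-0.1,0,0,0,0.37,1],[0.031,-0.161,0,0,0,0.55,1],[0.031,-0.161,0.012,0,0,0.74,1],[0.031,-0.161,0.012,0,0,0.93,1],[0.031,-0.161,0.012,0,0,1.11,1],[0.031,-0.161,0.012,0,0,1.3,1],[0.031,-0.161,0.012,0,0,1.48,1],[0.031,-0.161,0.012,0,0,1.662,1],[0.031,-0.161,0.012,0,0,1.662,1]]'; python3 go.py .5437 -.0968 .062 -.15
python3 - <<'E'
from h import *
import cv2
cv2.imwrite("pics/t2.png",cv2.resize(ctrl.camera("top")[98:238,228:412],None,fx=4,fy=4,interpolation=cv2.INTER_CUBIC))
cv2.imwrite("pics/s2.png",cv2.resize(ctrl.camera("scene")[170:295,240:445],None,fx=3.9,fy=3.9,interpolation=cv2.INTER_CUBIC))
E
```

```text
time_s: 5.65
eef_pos: [0.5432, -0.0968, 0.1582]
eef_rot: [-0.0, 0.758, 0.653, -0.0]
wrist_force: [1.0, -0.2, -0.2]
opening: 1.004
grasp_force: 0.0
shift [0.     0.0005 0.0962] rot [-0.0001 -0.0001  0.0017] t 5.65
```

View pics/t2.png

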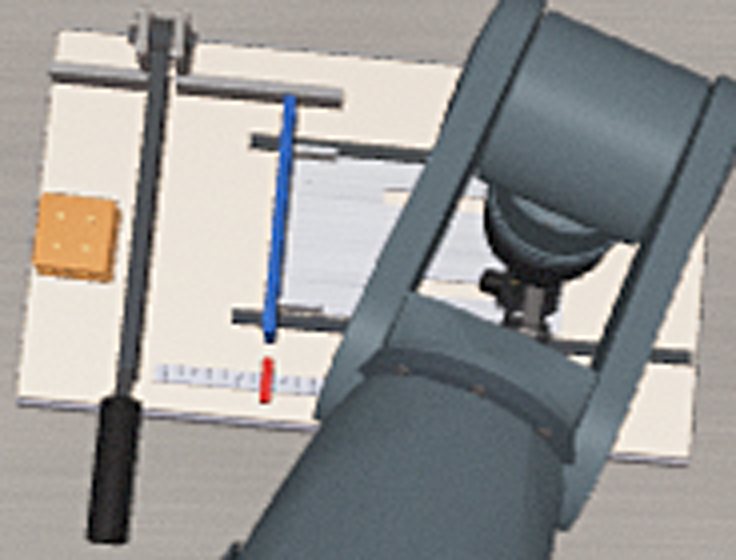

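View pics/s2.png

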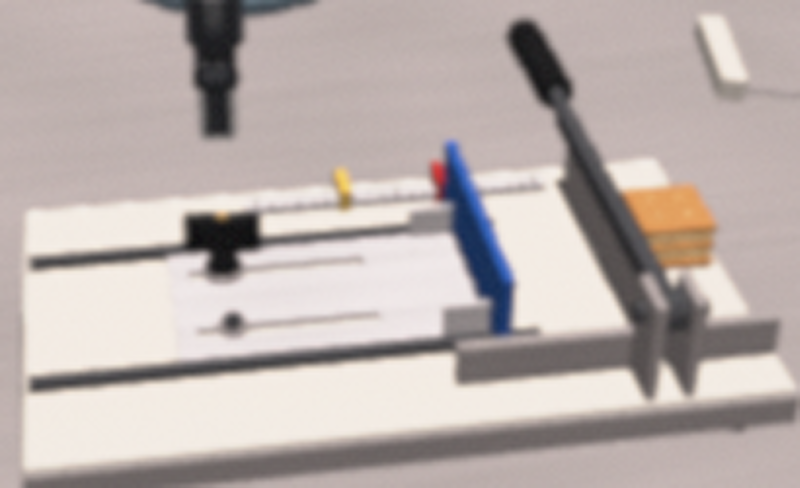

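```bash
sed -i 's/\[336,100\],\[316,345\]/[291,97],[270,340]/; s/\[459,283\],\[406,146\]/[510,280],[451,143]/' fit.py; python3 fit.py | grep -A2 "^\[ 0"
```

```text
[ 0.5796  0.0013 -0.0589  0.0601  0.0606 -0.0084  0.      0.    ]
[[[-0.4, -0.6], [0.3, -0.7], [0.3, -0.1], [-1.1, -1.2], [-0.1, -0.5], [-0.2, -0.7], [-0.7, -1.9], [-0.5, -0.2], [-0.3, -0.2]], [[0.2, -1.8], [-0.0, -1.6], [-1.1, -1.1], [-0.4, -1.5], [-0.3, -1.5], [-0.5, -1.4], [-0.8, -2.2], [-0.5, 0.1], [-0.3, 0.4]]]
world knob,plate ends,red [[0.5438, -0.0968, 0.086], [0.663, 0.0565, 0.097], [0.5033, 0.066, 0.097], [0.4783, 0.0679, 0.055]]
--
[ 0.5799  0.0012 -0.0585  0.0602  0.0607 -0.0082 -0.1433  0.0583]
[[[0.3, 0.2], [-0.3, -0.2], [0.1, -0.3], [-0.6, -1.2], [-0.1, -0.6], [-0.2, -0.5], [-0.7, -2.0], [-0.4, -0.3], [-0.3, -0.3]], [[1.0, -1.2], [-0.4, -1.0], [-1.3, -1.0], [-0.2, -1.5], [-0.3, -1.4], [-0.4, -1.3], [-0.8, -2.2], [-0.5, 0.2], [-0.3, 0.5]]]
world knob,plate ends,red [[0.5441, -0.0969, 0.086], [0.6632, 0.0566, 0.097], [0.5035, 0.0659, 0.097], [0.4786, 0.0679, 0.055]]
```

The plate is about 0.5 mm from the red line (red clip at (267,380), plate front end at (270,340) in the top crop). I'll grip the knob next.

```bash
python3 jog.py '[[0,0,0.05,0,0,0,1],[0,0,0.075,0,0,0,1],[0,0,0.095,0,0,0,1],[0,0,0.095,0,0,0,1],[0,0,0.095,0,0,0,0],[0,0,0.095,0,0,0,0],[0,0,0.095,0,0,0,0],[0,0,0.095,0,0,0,0],[0,0,0.095,0,0,0,0],[0,0,0.095,0,0,0,0]]'; python3 -c "
from bench import ctrl;print(ctrl.get_obs()['torque'],ctrl.get_obs()['q'])"
```

```text
time_s: 7.0
eef_pos: [0.5453, -0.0973, 0.0643]
eef_rot: [0.002, 0.758, 0.652, 0.001]
wrist_force: [6.6, 0.1, -1.5]
opening: 0.138
grasp_force: 62.1
[-0.0145037  -0.6011309  -0.05297537] [-3.91286320e-01  3.41854203e-01  1.78214471e+00  9.19557190e-04
  1.01317829e+00 -2.41467640e-01]
```

```bash
python3 jog.py '[[0,0.0015,0,0,0,0.12,0],[0,0.0015,0,0,0,0.25,0],[0,0.0015,0,0,0,0.38,0],[0,0.0015,0,0,0,0.51,0],[0,0.0015,0,0,0,0.64,0],[0,0.0015,0,0,0,0.77,0],[0,0.0015,0,0,0,0.9,0],[0,0.0015,0,0,0,1.03,0],[0,0.0015,0,0,0,1.16,0],[0,0.0015,0,0,0,1.28,0]]'; python3 -c "
from bench import ctrl;print(ctrl.get_obs()['torque'],ctrl.get_obs()['q'][5])"
```

```text
time_s: 8.25
eef_pos: [0.5456, -0.0972, 0.0642]
eef_rot: [0.0, 0.998, 0.069, 0.001]
wrist_force: [0.2, 0.5, 4.2]
opening: 0.136
grasp_force: 62.7
[0.34311288 0.08997695 0.36816739] 1.0425059861091268
```

```bash
python3 jog.py '[[0,0,0,0,0,0.04,0],[0,0,0,0,0,0.08,0],[0,0,0,0,0,0.1,0],[0,0,0,0,0,0.1,0]]'; python3 -c "
from bench import ctrl;print(ctrl.get_obs()['torque'],ctrl.get_obs()['q'][5])"
```

```text
time_s: 8.75
eef_pos: [0.5456, -0.0972, 0.0642]
eef_rot: [0.0, 1.0, 0.021, 0.001]
wrist_force: [0.6, 1.7, 6.1]
opening: 0.136
grasp_force: 63.1
[0.38479176 0.02126605 0.3309122 ] 1.1389248082579502
```

```bash
python3 jog.py '[[0,0,0,0,0,0.03,0],[0,0,0,0,0,0.06,0],[0,0,0,0,0,0.08,0],[0,0,0,0,0,0.08,0]]'; python3 -c "
from bench import ctrl;print(ctrl.get_obs()['torque'],ctrl.get_obs()['q'][5])"
```

```text
time_s: 9.25
eef_pos: [0.5456, -0.0972, 0.0643]
eef_rot: [0.001, 1.0, -0.018, 0.001]
wrist_force: [0.4, 1.7, 5.6]
opening: 0.139
grasp_force: 72.0
[ 0.37118143 -0.15510844  1.77101837] 1.2164878666900996
```

Torque jumped to 1.8 N m, so the knob is at its firm end. I'll unload, release and lift.

```bash
python3 jog.py '[[0,0,0,0,0,-0.03,0],[0,0,0,0,0,-0.03,1],[0,0,0,0,0,-0.03,1],[0,0,0,0,0,-0.03,1],[0,0,0,0,0,-0.03,1],[0,0,-0.04,0,0,-0.03,1],[0,0,-0.08,0,0,-0.03,1],[0,0,-0.12,0,0,-0.03,1]]'; python3 jog.py '[[-0.0,0,-0.06,0,0,0,1],[-0.06,-0.0,-0.06,0,0,0,1],[-0.12,0,-0.06,0,0,0,1],[-0.18,0,-0.06,0,0,0,1],[-0.24,0,-0.06,0,0,0,1],[-0.24,0,-0.06,0,0,0,1]]'
python3 - <<'E'
from h import *
import cv2
cv2.imwrite("pics/t3.png",cv2.resize(ctrl.camera("top")[98:238,228:412],None,fx=4,fy=4,interpolation=cv2.INTER_CUBIC))
cv2.imwrite("pics/s3.png",cv2.resize(ctrl.camera("scene")[170:295,240:445],None,fx=3.9,fy=3.9,interpolation=cv2.INTER_CUBIC))
E
```

```text
time_s: 10.25
eef_pos: [0.5445, -0.097, 0.1844]
eef_rot: [-0.0, 1.0, -0.005, -0.0]
wrist_force: [0.6, -0.2, -0.2]
opening: 1.002
grasp_force: 0.0
time_s: 11.0
eef_pos: [0.3024, -0.0945, 0.2434]
eef_rot: [0.001, 1.0, -0.006, 0.001]
wrist_force: [0.5, -0.2, 0.2]
opening: 1.002
grasp_force: 0.0
```

View pics/t3.png

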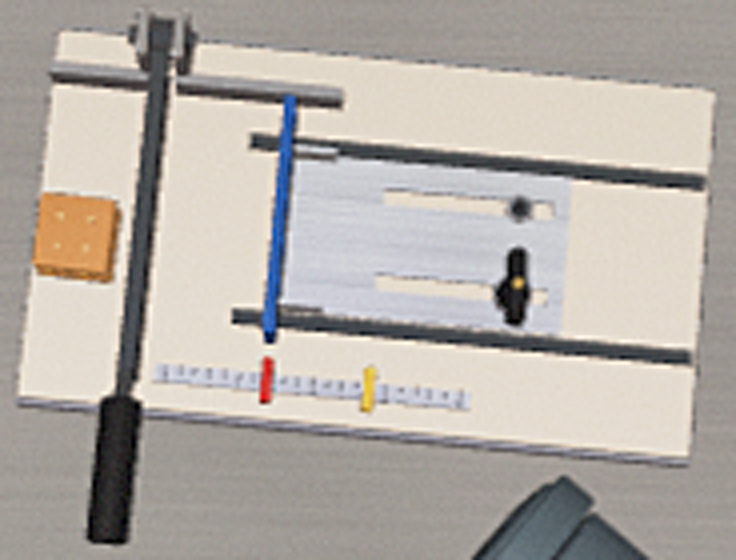

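View pics/s3.png

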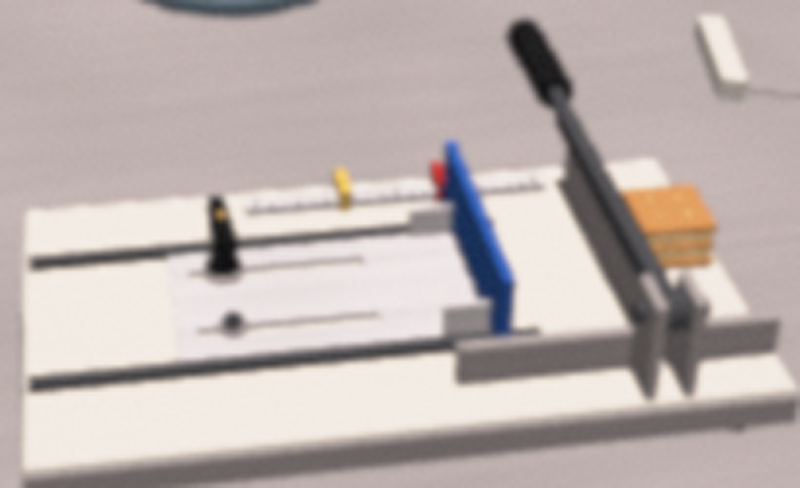

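The plate ends are unchanged at (291,97) and (270,340), in line with the red clip. The wing at (516,285) has turned about 90°, so the knob is tight, and the arm is clear.

```bash
python3 -c "
from bench import ctrl;print(ctrl.hand_in())"
```

```text
the job is handed in; nothing more can be done
None
```

The stop is set about 0.5 mm from the red clip's line by camera measurement, the wing knob is turned to its firm end, and the job is handed in; the hand-in gave no verdict.

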